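Unnest tumbled case shells and sort them into size rows

ROBOT

A 6-joint arm with a two-finger parallel gripper is mounted at the origin on the work surface; the furniture and walls round the work are solid. World frame = base frame: x ahead of the robot, y to its left, z up, the work surface at z = 0. Lengths are in mm, angles in rad, forces in N, time in s.
With the tool pointing down it reaches from about 275 to 1000 mm from the base axis. Payload 8.4 kg.
Tool frame: the origin (TCP) lies between the finger pads; the fingertips stand 17 mm ahead of it and the grasp point (between the pads) lies 2 mm behind it (r.tcp_to_tips is the distance from the TCP to the fingertips, in mm); z points along the fingers, y is the line along which they close (so a half turn about z gives the same grasp; the last joint's range is limited). The gripper opens to 85 mm and grips with 20 to 120 N. Pads are 22 mm wide; open, the fingers measure 114 mm over their backs; the gripper's body (76 mm by 85 mm) begins 54 mm behind the grasp point. The pads swing forward as they close: fully open they stand 13 mm farther back than shut.
Start: joints at [1.156, 0.353, 1.633, -0, 1.155, -0.002], TCP at [250.734, 572.504, 248.281] pointing down, gripper open.
Joint ranges: [-2.63, 2.63], [-0.92, 2.1], [0.06, 2.66], [-1.3, 4.44], [0, 2.69], [-3.02, 3.02]. Speed limits (rad/s): [2.22, 2.22, 2.79, 3.14, 3.14, 3.14].

INTERFACE

Orientations are given as [roll, pitch, yaw] about the fixed x, y, z axes, in that order (R = Rz(yaw) Ry(pitch) Rx(roll)).
In Python, from rig import r gives the robot as it stands. The module is installed in compiled form; this text tells all that it offers.
- The arm moves only by the tool apply_moves, never from a script. Its argument "series" is text: rows parted by semicolons, each of 7 numbers parted by spaces: the shift along the tool's x, y, z in cm, then the turn, a rotation vector about the tool's x, y, z in rad, then the gripper's target within -1 to 1 (shut at 1, half-way at 0, fully open at -1). In form: tx ty tz rx ry rz fingers; .... A call has exactly 10 rows; each row shifts and turns the commanded pose from where the row before left it, along the tool's axes as they then stand; what a row does not reach is not made up. A row lasts 1/12 s, in which the tool goes at most 41.7 mm and 7.16 degrees, less where a joint would pass 70% of its speed; a pose out of reach is approached as far as the arm can. A call with a gripper value outside its range is refused whole. The fingers move at their own pace and stop on an object; "squeeze" is the grip in N (left out, the last holds). Time passes only in rows, so rows that do not move let the fingers close, or fill a call up. It gives the time, the measured TCP pose, the force and the opening at its end, in the units of the state.
- r.sense(): the state, without advancing time (a new reading comes with each control period).
- r.grab_frame(name): name is "side" or "top"; returns the picture (400x640x3 uint8, blue, green, red); there is no depth.
- r.camera_info(name): a dict with "K" (3x3 intrinsics, pixels), "extrinsics" (4x4, takes a point from camera to world coordinates). Camera axes: x right, y down, z forward; pixel columns grow to the right and rows downward; lengths in mm; the calibration is good to about 2 mm. A picture is of the moment at which its call begins. camera_info takes no time and is no camera call.
- r.sign_off(): hands the job in, once; it reports no verdict.
The state is a dict: "clock": time; "qpos": joint angles; "qvel": joint speeds; "joint_efforts": joint torques, N m; "eef_pos": TCP position; "tcp_rot": TCP orientation; "contact_force": force on the tool from outside, world axes, zero at the start; "wrist_torque": the same for the moment, N m; "opening": opening from 0.0 (shut) to 1.0 (fully open).
Only numpy, scipy, OpenCV 4.12 (cv2) and the standard library are available. Lean on these libraries where they do the work, as an engineer would, in place of code of your own. Each camera call takes 0.05 s, during which the arm holds its last target. There are 200 camera calls.

TASK

Four aluminium spectacle-case shells have come out of the tumbler into its catch tray, three of them nested one over the other and one by itself. Pull the nest apart from the top and set all four shells down flat in the dark grey tote, hollow side down as they are now, each in the row made for its size: the large one in the widest row, both medium ones one behind the other in the middle row, the small one in the narrowest row. Do not let a shell fall or turn it over, and do not shift the two shells already in the tote or disturb the other things on the bench.

Things in the scene. Friction and masses are not known exactly. Their poses are not given: they have to be found in the camera images.
- shell_large_mid (a point): Aluminium case shell, large size: oblong hollow hull, open below, 152 x 58 mm at the rim, 40 mm high, sides drafted 5 deg (crown 145 x 51 mm), 3 mm sheet. Point: its centre, 20 mm above its rim; x along its length, z up. Top of the nest in the catch tray, rim 18 mm above the tray floor, resting crown on crown on the medium one. 90 g.
- shell_medium_a_mid (a point): Aluminium case shell, medium size: oblong hollow hull, open below, 132 x 48 mm at the rim, 46 mm high, sides drafted 5 deg (crown 124 x 40 mm), 3 mm sheet. Point: its centre, 23 mm above its rim; x along its length, z up. Middle of the nest, rim 9 mm above the tray floor, resting on the small one's crown; about 2.5 mm play sideways, 7 mm lengthwise: lifts straight off. 75 g.
- shell_small_mid (a point): Aluminium case shell, small size: oblong hollow hull, open below, 112 x 38 mm at the rim, 52 mm high, sides drafted 5 deg (crown 103 x 29 mm), 3 mm sheet. Point: its centre, 26 mm above its rim; x along its length, z up. Innermost of the nest, standing on the tray floor. 60 g.
- shell_medium_b_mid (a point): Aluminium case shell, medium size: oblong hollow hull, open below, 132 x 48 mm at the rim, 46 mm high, sides drafted 5 deg (crown 124 x 40 mm), 3 mm sheet. Point: its centre, 23 mm above its rim; x along its length, z up. Stands by itself in the catch tray beside the nest (either way round). 75 g.
- done_large_mid (a point): Aluminium case shell, large size: oblong hollow hull, open below, 152 x 58 mm at the rim, 40 mm high, sides drafted 5 deg (crown 145 x 51 mm), 3 mm sheet. Point: its centre, 20 mm above its rim; x along its length, z up. Already in the tote's large row, at its -x end; stays there.
- done_small_mid (a point): Aluminium case shell, small size: oblong hollow hull, open below, 112 x 38 mm at the rim, 52 mm high, sides drafted 5 deg (crown 103 x 29 mm), 3 mm sheet. Point: its centre, 26 mm above its rim; x along its length, z up. Already in the tote's small row, at its -x end; stays there.
- tumbler: Bench tumbler with catch tray, fixed. Origin on the bench under the tray's centre. Tray: steel pan 250 mm in x, 300 in y, floor 3 mm, edges 12 mm high; shells stand in it, lengths roughly along its x. Chute over the +y edge (lip 155 mm from the centre, 40 to 70 mm up); round bowl 420 mm from the centre towards +y, radius 136, 255 mm high.
- tote: Dark grey sorting tote, fixed, 370 mm in x, 216 in y; origin on the bench under its centre. Three rows along x, 350 mm long: large 68 mm wide (+y side), medium 57, small 47 (-y side). Row floor 5 mm above the bench; ridges between rows (14 mm wide) and long sides 12 mm above the bench, end walls 29 mm. Finger tips over 7 mm above a shell's rim clear the ridges.
- row_large (a point): Centre of the floor of the tote's large (widest) row, x along the row. Free from about 15 mm behind this point to the end wall at x +175 mm.
- row_medium (a point): Centre of the floor of the tote's medium row, x along the row; empty, 175 mm to either end wall, room for two medium shells end to end.
- row_small (a point): Centre of the floor of the tote's small (narrowest) row, x along the row. Free from about 40 mm behind this point to the end wall at x +175 mm.
- pot_oil: Bystander: brown pot with a black lid, 47 mm across, 58 mm high, at the back of the bench; origin under its centre.
- carton_small: Bystander: small printed carton, 50 x 71 x 37 mm, at the back of the bench; origin under its centre.
- tape_roll: Bystander: roll of masking tape, 104 mm across, 19 mm high, lying to the right of the tote, towards the robot; origin under its centre.
- sanding_bar: Bystander: white bar of polishing compound, 30 x 60 x 30 mm, in front of the catch tray; origin under its centre.

How it is judged (in metres and radians):
On the way, in this order (a step that is already met when the one before it is completed fails the run):
1. The large shell has been pulled off the medium one beneath it (centres more than 100 mm apart) (distance between shell_large_mid and shell_medium_a_mid above 0.1 m), for 0.1 s.
2. The nested medium shell has been pulled off the small one (centres more than 100 mm apart) (distance between shell_medium_a_mid and shell_small_mid above 0.1 m), for 0.1 s.
At the end, for the whole second after the job is handed in: All four shells and the two already there stand released and level (0.08 rad) on the floor of the tote row of their own size: centre within 7 mm of the row's centre line and 140 mm of its middle, height within 4 mm of standing on the floor (y of shell_large_mid in the frame of tote between 0.059 and 0.073 m and x of shell_large_mid in the frame of tote between -0.14 and 0.14 m and z of shell_large_mid in the frame of tote between 0.021 and 0.0285 m and angle between each of shell_large_mid, shell_medium_a_mid, shell_medium_b_mid, shell_small_mid, done_large_mid, done_small_mid's own z axis and vertical below 0.08 rad and y of shell_medium_a_mid in the frame of tote between -0.0175 and -0.0035 m and x of shell_medium_a_mid in the frame of tote between -0.14 and 0.14 m and z of shell_medium_a_mid in the frame of tote between 0.024 and 0.0315 m and y of shell_medium_b_mid in the frame of tote between -0.0175 and -0.0035 m and x of shell_medium_b_mid in the frame of tote between -0.14 and 0.14 m and z of shell_medium_b_mid in the frame of tote between 0.024 and 0.0315 m and y of shell_small_mid in the frame of tote between -0.0835 and -0.0695 m and x of shell_small_mid in the frame of tote between -0.14 and 0.14 m and z of shell_small_mid in the frame of tote between 0.027 and 0.0345 m and y of done_large_mid in the frame of tote between 0.059 and 0.073 m and x of done_large_mid in the frame of tote between -0.14 and 0.14 m and z of done_large_mid in the frame of tote between 0.021 and 0.0285 m and y of done_small_mid in the frame of tote between -0.0835 and -0.0695 m and x of done_small_mid in the frame of tote between -0.14 and 0.14 m and z of done_small_mid in the frame of tote between 0.027 and 0.0345 m); the robot touches nothing.
It fails at once if A shell is let fall (out of the fingers and faster than 0.65 m/s: a drop of more than about 20 mm) ((contact force between the fingers and shell_large below 0.3 N and linear speed of shell_large above 0.65 m/s) or (contact force between the fingers and shell_medium_a below 0.3 N and linear speed of shell_medium_a above 0.65 m/s) or (contact force between the fingers and shell_medium_b below 0.3 N and linear speed of shell_medium_b above 0.65 m/s) or (contact force between the fingers and shell_small below 0.3 N and linear speed of shell_small above 0.65 m/s)).
It fails at once if A shell is tipped onto its side or turned over (angle between any of shell_large_mid, shell_medium_a_mid, shell_medium_b_mid, shell_small_mid's own z axis and vertical above 0.7 rad).
It fails at once if A shell that was already in the tote is pushed along by more than 20 mm (distance of any of done_large_mid, done_small_mid from where it was at the start of the episode above 0.02 m).
It fails at once if One of the other things on the bench (pot, carton, tape roll, compound bar) is moved by more than 30 mm (distance of any of pot_oil, carton_small, tape_roll, sanding_bar from where it was at the start of the episode above 0.03 m).
It also fails if it takes over 72 s, if anything falls off the work surface, if the arm or the gripper's body presses on something with over 40 N, if the wrist force passes 120 N, or if a joint passes its speed limit or range.

## Working session

There is one attempt and no reset: what is moved stays moved. The work goes in short steps, Python scripts to look and compute and a tool call to move; the robot and the scene stay as the last step left them, time stands still between calls to the robot, and variables do not carry over. Pictures are saved under pics/ and viewed, on a budget of 10 in all, crops included, one or two more only if the job needs it, and the job is handed in when it is done.

Besides the shell and the picture viewer there is one more tool, called after "Request:" as name(argument=value, ...) on one line, values as JSON. apply_moves: Moves the arm, as the interface text tells. Its arguments: {"type":"object","properties":{"series":{"type":"string"},"squeeze":{"type":"number"}},"required":["series"]}

```bash
mkdir -p pics
python3 - <<'E'
from rig import r
import cv2,numpy as np
np.set_printoptions(precision=3,suppress=True)
print(r.sense(),r.tcp_to_tips)
for n in("top","side"):
    c=r.camera_info(n);print(n,c["K"],c["extrinsics"]);cv2.imwrite(f"pics/{n}0.png",r.grab_frame(n))
E
```

```text
{'clock': 0.0, 'qpos': array([ 1.156,  0.354,  1.634,  0.   ,  1.155, -0.002]), 'qvel': array([ 0.001,  0.001, -0.   , -0.001, -0.   , -0.   ]), 'joint_efforts': array([ -0.004, -60.524, -34.206,  -0.   ,   0.009,  -0.   ]), 'eef_pos': array([250.571, 572.082, 247.558]), 'tcp_rot': array([-3.14 , -0.   ,  2.729]), 'contact_force': array([-0.066, -0.081, -0.369]), 'wrist_torque': array([ 0.008,  0.007, -0.011]), 'opening': 0.9970853095817456} 17.0
top [[380.461   0.    325.562]
 [  0.    380.461 202.707]
 [  0.      0.      1.   ]] [[   0.004   -0.996    0.091  443.023]
 [  -1.      -0.006   -0.026    1.104]
 [   0.027   -0.091   -0.995 1132.428]
 [   0.       0.       0.       1.   ]]
side [[474.488   0.    317.03 ]
 [  0.    474.488 190.87 ]
 [  0.      0.      1.   ]] [[   0.828   -0.341    0.444 -101.733]
 [  -0.56    -0.489    0.669 -932.713]
 [  -0.011   -0.803   -0.596  908.42 ]
 [   0.       0.       0.       1.   ]]
```

View pics/top0.png

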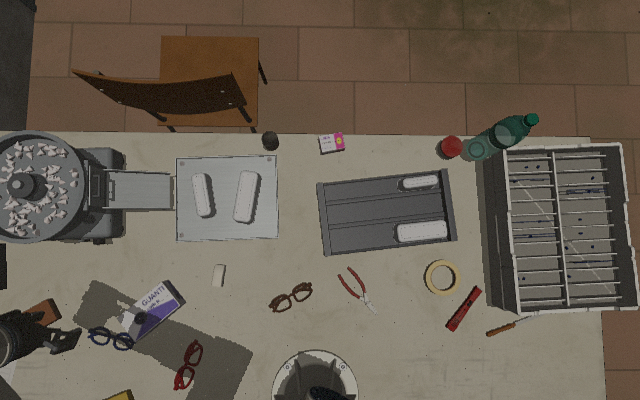

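View pics/side0.png

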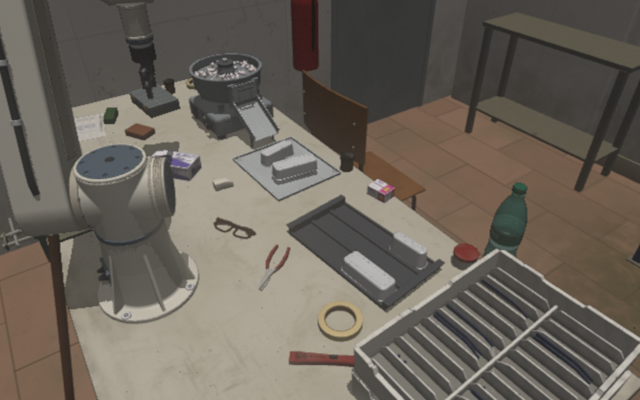

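```bash
cat > h.py <<'E'
import cv2,numpy as np
from rig import r
np.set_printoptions(precision=2,suppress=True)
def ray(n,uv,z):
    c=r.camera_info(n);E=np.array(c["extrinsics"]);uv=np.atleast_2d(np.array(uv,float))
    d=np.c_[uv,np.ones(len(uv))]@np.linalg.inv(c["K"]).T@E[:3,:3].T
    o=E[:3,3];return (o+d*((z-o[2])/d[:,2])[:,None])[:,:2]
def proj(n,P):
    c=r.camera_info(n);E=np.linalg.inv(np.array(c["extrinsics"]));P=np.atleast_2d(np.array(P,float))
    p=(P@E[:3,:3].T+E[:3,3])@np.array(c["K"]).T;return p[:,:2]/p[:,2:]
def blobs(img,th,box,amin=200):
    x0,y0,x1,y1=box;g=cv2.resize(img.min(2)[y0:y1,x0:x1],None,fx=4,fy=4,interpolation=cv2.INTER_CUBIC)
    m=(g>th).astype(np.uint8)*255;m=cv2.morphologyEx(m,cv2.MORPH_CLOSE,np.ones((9,9)));m=cv2.morphologyEx(m,cv2.MORPH_OPEN,np.ones((9,9)))
    cs=[c for c in cv2.findContours(m,0,1)[0] if cv2.contourArea(c)>amin*16]
    return [((c[:,0,:]+.5)/4-.5+[x0,y0]).astype(np.float32) for c in cs],g
def meas(c,zm):
    P=ray("top",c,zm).astype(np.float32);(x,y),(w,h),a=cv2.minAreaRect(P)
    if w<h:a+=90;w,h=h,w
    return np.array([x,y,w,h,np.radians((a+90)%180-90)])
E
python3 - <<'E'
from h import *
im=cv2.imread("pics/top0.png");out=[]
for box in((180,150,276,245),(316,165,460,255)):
    x0,y0,x1,y1=box
    for y in (195,) if x0==180 else (183,232): print(im.min(2)[y,x0:x1])
    for th in (185,200):
        cs,g=blobs(im,th,box)
        for c in cs: print(th,c.mean(0),meas(c,41 if x0==180 else 25))
    out.append(cv2.resize(im[y0:y1,x0:x1],None,fx=5,fy=5,interpolation=cv2.INTER_CUBIC))
w=max(o.shape[1] for o in out);out=[cv2.copyMakeBorder(o,0,0,0,w-o.shape[1],0) for o in out]
v=np.vstack(out);v=cv2.resize(v,None,fx=.64,fy=.64);print(v.shape);cv2.imwrite("pics/crop1.png",v)
E
```

```text
[137 131 133 133 132 133 133 134 133 134 137 134 133 136 127 145 158 145
 156 156 155 157 153 153 132 155 158 136  91  64  62  62  59 114 146 144
 139 140 142 140 142 141 143 140 139 141 142 141 142 141 141 146 144 145
 144 146 109 138 158 158 156 156 158 157 156 157 158 155 156 156 156 152
 157 145 104  69  60  55  78 153 148 149 150 146 150 147 148 147 149 149
 147 150 145 148 146 151]
[ 99  97  82  83  86  86  93  68  58  65  61  62  73  72  70  70  75  67
  62  65  58  53  53  48  47  53  54  53  54  62  66  77  77  78  80  77
  78  79  80  81  82  84  82  81  84  81  82  79  80  82  83  80  84  79
  78  83  83  81  78  83  81  78  81  79  79  81  77  82  79  79  78  79
  79  81  77  77  79  77  76  81  72 123  54  53  52  49  52 117 149 141
 142 159 157 157 156 156 155 150 155 155 139 137 147 147 144 149 155 152
 153 153 156 148 152 154 148 147 146 142 140 140 107  74  74  43  22  31
  20  78  76  72  72  71  68  88 124 125 124 125 123 121 121 119 121 121]
[119 119 116 117 121  65  85  89  93  89  86  87  92  68  87  91  87  87
  90  86  86  88  85  85  87  91  87  84  88  87  88  84  86  89  85  86
  85  86  86  84  88  87  84  84  83  84  85  84  82  82  82  79  82  84
  82  84  83  85  83  79  83  81  84  83  82  81  81  79  82  78  84  82
  82  78  79  81  78  97  55  47  44  94 141 156 144 155 156 157 154 155
 158 155 156 156 157 155 155 155 156 154 158 157 155 155 157 156 155 156
 158 156 157 153 155 156 158 159 155 155 155 155 156 158 155 157 155 155
 154 155 134 155 155  69  21  30  73  78  77  71  71  67  80 122 117 119]
(592, 461, 3)
```

View pics/crop1.png

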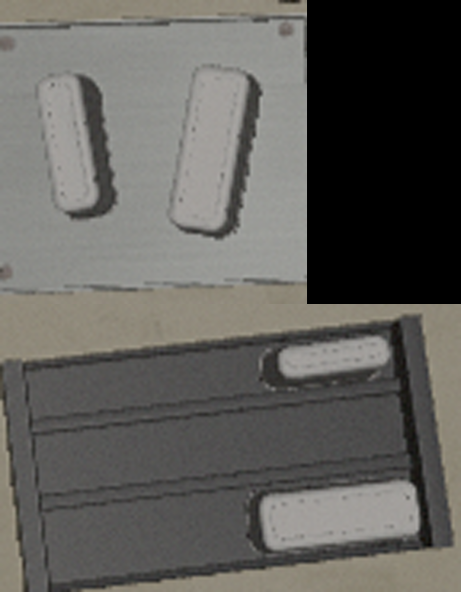

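Run:
```python
from h import *
im=cv2.imread("pics/top0.png")
print(im[195,185:215].tolist());
f=cv2.bilateralFilter(im,5,25,3)
d=(f[:,:,2].astype(int)-f[:,:,0]);print(d[195,180:276])
import h
for name,box,z in(("tray",(180,150,276,245),61),("tote",(390,170,455,250),45)):
  for mode in (0,1):
    if mode==0: src=np.dstack([np.clip(d*10+60,0,255).astype(np.uint8)]*3); th=90
    else: src=f; th=150 if name=="tray" else 120
    cs,_=blobs(src,th,box,150)
    for c in cs: print(name,mode,c.mean(0),meas(c,z))
```

```text
[[133, 137, 137], [133, 137, 138], [134, 137, 137], [133, 136, 133], [134, 137, 136], [137, 139, 139], [134, 139, 137], [133, 137, 136], [136, 141, 141], [127, 129, 131], [145, 149, 149], [158, 160, 163], [145, 147, 149], [156, 158, 161], [156, 160, 163], [155, 159, 160], [157, 159, 161], [153, 157, 158], [153, 157, 158], [132, 133, 136], [155, 158, 160], [158, 162, 164], [136, 139, 140], [91, 93, 93], [64, 64, 67], [62, 65, 69], [62, 64, 62], [59, 61, 64], [114, 119, 119], [146, 149, 147]]
[3 3 3 3 3 2 3 3 2 2 2 3 3 3 3 4 6 5 7 5 5 5 4 4 4 4 5 4 2 3 2 3 3 6 2 2 2
 3 3 3 4 3 3 3 3 3 3 3 3 3 2 3 2 2 2 2 4 4 6 6 6 6 6 6 6 6 6 7 6 6 5 6 6 4
 5 4 4 3 5 3 2 3 3 3 3 3 2 2 2 2 3 3 3 3 3 3]
tray 0 [237.21 195.23] [556.85 250.13 272.25 269.    -1.56]
tray 1 [263.77 221.49] [488.9  147.98  89.1   69.43   0.01]
tray 1 [200.84 194.19] [563.21 324.18 112.98  32.1    0.21]
tray 1 [245.17 196.04] [558.91 199.83 136.32  43.9   -0.14]
tote 0 [422.17 237.61] [ 460.41 -304.14  187.17   99.64   -1.57]
tote 0 [452.14 191.9 ] [ 572.67 -389.75  139.73   23.56   -0.03]
tote 0 [417.45 177.44] [ 609.35 -289.88  153.17   63.75   -1.56]
tote 1 [421.77 230.57] [ 464.32 -304.43  141.66   49.02   -1.46]
tote 1 [419.88 180.99] [ 608.01 -301.4   100.57   27.42   -1.43]
```

Run:
```python
from h import *
im=cv2.imread("pics/top0.png");g=cv2.GaussianBlur(im.min(2),(3,3),0).astype(float)
def cross(p,th,rev):
    idx=range(len(p)-2,-1,-1) if rev else range(len(p)-1)
    for i in idx:
        a,b=(p[i+1],p[i]) if rev else (p[i],p[i+1])
        if a>=th>b: t=(p[i]-th)/(p[i]-p[i+1]); return i+t
T=[(u,160+cross(g[160:215,u],98,0)) for u in range(335,435,3)]
B=[(u,210+cross(g[210:265,u],98,1)) for u in range(335,440,3)]
L=[(300+cross(g[v,300:345],98,0),v) for v in range(195,245,3)]
R=[(430+cross(g[v,430:470],98,1),v) for v in range(180,235,3)]
res={}
for n,P,z in(("T",T,12),("B",B,12),("L",L,29),("R",R,29)):
    W=ray("top",P,z).astype(np.float32)
    vx,vy,x,y=cv2.fitLine(W,cv2.DIST_HUBER,0,.1,.01).ravel()
    s=np.abs((W[:,0]-x)*vy-(W[:,1]-y)*vx);res[n]=(vx,vy,x,y);print(n,np.arctan2(vy,vx),x,y,"resid",np.median(s),s.max())
def inter(a,b):
    A=np.array([[a[0],-b[0]],[a[1],-b[1]]]);t=np.linalg.solve(A,[b[2]-a[2],b[3]-a[3]]);return np.array([a[2]+t[0]*a[0],a[3]+t[0]*a[1]])
C={k:inter(res[k[0]],res[k[1]]) for k in("TL","TR","BR","BL")};print(C)
print([np.linalg.norm(C[a]-C[b]) for a,b in(("TL","TR"),("BL","BR"),("TL","BL"),("TR","BR"))])
c=sum(C.values())/4
ths=np.array([np.arctan2(*(C["TL"]-C["TR"])[::-1]),np.arctan2(*(C["BL"]-C["BR"])[::-1])]);th=ths.mean();print("tote",c,ths)
ex=np.array([np.cos(th),np.sin(th)]);ey=np.array([-ex[1],ex[0]])
f=cv2.bilateralFilter(im,5,25,3)
for q in blobs(f,120,(390,170,455,250),150)[0]:
    for z in(45,57):
        m=meas(q,z);print("done",z,m,(m[:2]-c)@ex,(m[:2]-c)@ey)
for n,y in(("L",66),("M",-10.5),("S",-76.5)):print(n,c+y*ey)
for q in blobs(f,150,(180,150,276,220),150)[0]:
    for z in (49,61):print(z,meas(q,z))
# interior profile across rows (medium row ridges) in tote frame at x=60, z=12
P=[np.r_[c+ex*x0+ey*y,12] for x0 in (40,80,120) for y in np.arange(-112,112,2)]
uv=proj("top",P).astype(np.float32);v=cv2.remap(g.astype(np.float32),uv[None,:,0],uv[None,:,1],1)[0].reshape(3,-1).mean(0)
print(list(zip(np.arange(-112,112,2).tolist(),v.astype(int).tolist())))
```

```text
T -1.4507968 625.0403 -172.05382 resid 0.21097314 0.8087292
B -1.449071 409.658 -200.49603 resid 0.41246986 57.10415
L 0.11391892 496.36346 -8.406435 resid 0.5339694 1.6958342
R 0.12233091 540.35535 -400.9645 resid 0.3619547 0.9165807
{'TL': array([603.83,   3.89], dtype=float32), 'TR': array([ 651.  , -387.36], dtype=float32), 'BR': array([ 435.75, -413.82], dtype=float32), 'BL': array([387.68, -20.84], dtype=float32)}
[np.float32(394.0838), np.float32(395.91284), np.float32(217.55464), np.float32(216.86797)]
tote [ 519.57 -204.53] [1.69 1.69]
done 45 [ 464.32 -304.43  141.66   49.02   -1.46] -92.50133770355728 66.88593763695826
done 57 [ 464.09 -301.05  140.1    48.48   -1.46] -89.12602308242094 66.71267232888749
done 45 [ 608.01 -301.4   100.57   27.42   -1.43] -106.82524873599505 -76.12209776016698
done 57 [ 606.19 -298.06   99.46   27.12   -1.43] -103.2918354165754 -74.71724959758285
L [ 454.05 -212.49]
M [ 529.99 -203.27]
S [ 595.51 -195.31]
49 [514.2  143.84  57.42  40.56  -1.57]
61 [513.41 142.26  56.78  40.11  -1.57]
49 [564.55 327.8  114.24  32.46   0.21]
61 [563.21 324.18 
[... 585 characters left out ...]
(-26, 82), (-24, 82), (-22, 82), (-20, 82), (-18, 83), (-16, 83), (-14, 83), (-12, 83), (-10, 83), (-8, 83), (-6, 83), (-4, 83), (-2, 83), (0, 83), (2, 83), (4, 83), (6, 83), (8, 83), (10, 83), (12, 82), (14, 79), (16, 75), (18, 71), (20, 72), (22, 75), (24, 78), (26, 77), (28, 74), (30, 70), (32, 71), (34, 75), (36, 80), (38, 83), (40, 83), (42, 83), (44, 84), (46, 84), (48, 84), (50, 84), (52, 83), (54, 84), (56, 84), (58, 83), (60, 83), (62, 83), (64, 83), (66, 83), (68, 84), (70, 84), (72, 84), (74, 84), (76, 84), (78, 85), (80, 85), (82, 84), (84, 85), (86, 85), (88, 85), (90, 85), (92, 85), (94, 84), (96, 80), (98, 72), (100, 64), (102, 59), (104, 61), (106, 72), (108, 90), (110, 107)]
```

```bash
cat >> h.py <<'E'
def plan(x,y,psi,z,yaw=None):
    """yaw turn first (tool rz), then tool shifts in cm at the new yaw"""
    s=r.sense();p=s["eef_pos"];c=s["tcp_rot"][2]
    d=(psi-c+np.pi/2)%np.pi-np.pi/2 if yaw is None else yaw
    e=c+d;dx,dy=x-p[0],y-p[1]
    print("now",p,s["tcp_rot"],"open",s["opening"],"F",s["contact_force"],"t",s["clock"],"q6",s["qpos"][5])
    print("rz %.3f  tx %.2f ty %.2f tz %.2f cm"%(-d,(dx*np.cos(e)+dy*np.sin(e))/10,(dx*np.sin(e)-dy*np.cos(e))/10,(p[2]-z)/10))
E
python3 -c "
from h import *
plan(558.8,200.5,3.0,150)"
```

```text
now [250.58 572.13 247.68] [-3.14  0.    2.73] open 1.0020457137915126 F [-0.5   0.23 -0.18] t 0.1 q6 -0.002387052414738594
rz -0.271  tx -35.76 ty -32.44 tz 9.77 cm
```

Request:
apply_moves(series="0 0 0 0 0 -0.09 -1; 0 0 0 0 0 -0.09 -1; 0 0 0 0 0 -0.09 -1; -2.55 -2.3 0 0 0 0 -1; -2.55 -2.3 0 0 0 0 -1; -2.55 -2.3 0 0 0 0 -1; -2.55 -2.3 0 0 0 0 -1; -2.55 -2.3 0 0 0 0 -1; -2.55 -2.3 0 0 0 0 -1; -2.55 -2.3 0 0 0 0 -1", squeeze=30)

```text
clock: 0.93
eef_pos: [405.1, 386.2, 248.1]
tcp_rot: [-3.141, -0.0, 2.999]
contact_force: [0.2, -0.7, 0.9]
opening: 0.998
```

Request:
apply_moves(series="-2.55 -2.3 1 0 0 0 -1; -2.55 -2.3 1 0 0 0 -1; -2.55 -2.3 1 0 0 0 -1; -2.55 -2.3 1 0 0 0 -1; -2.55 -2.3 1 0 0 0 -1; -2.55 -2.3 1 0 0 0 -1; -2.55 -2.3 1 0 0 0 -1; 0 0 0.8 0 0 0 -1; 0 0 0 0 0 0 -1; 0 0 0 0 0 0 -1")

```text
clock: 1.77
eef_pos: [557.5, 202.9, 169.6]
tcp_rot: [-3.141, -0.002, 2.998]
contact_force: [-1.0, 1.3, 1.1]
opening: 1.002
```

Run:
```python
from h import *
plan(558.8,200.5,3.0,46)
t=r.grab_frame("top");s=r.grab_frame("side")
a=cv2.resize(t[140:260,160:320],None,fx=3.5,fy=3.5,interpolation=cv2.INTER_CUBIC)
b=cv2.resize(s[90:210,210:370],None,fx=3.5,fy=3.5,interpolation=cv2.INTER_CUBIC)
v=cv2.resize(np.hstack([a,b]),(800,300));cv2.imwrite("pics/p2.png",v)
```

```text
now [557.52 202.86 169.6 ] [-3.14 -0.    3.  ] open 1.0020935300878289 F [-0.98  1.33  1.07] t 1.7667 q6 -1.0810951449443627
rz -0.002  tx -0.16 ty -0.22 tz 12.36 cm
```

View pics/p2.png

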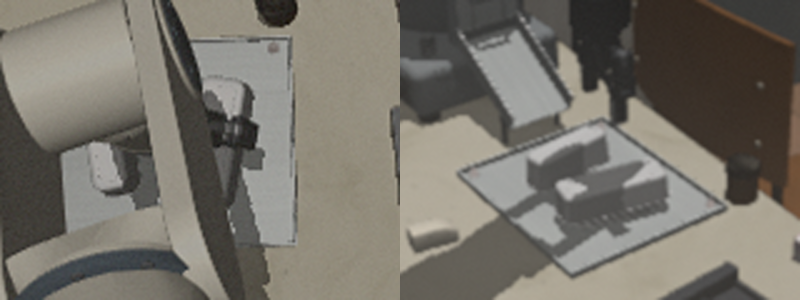

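Request:
apply_moves(series="-0.16 -0.22 2 0 0 0 -1; 0 0 2 0 0 0 -1; 0 0 2 0 0 0 -1; 0 0 2 0 0 0 -1; 0 0 2 0 0 0 -1; 0 0 1.4 0 0 0 -1; 0 0 0.9 0 0 0 -1; 0 0 0 0 0 0 -1; 0 0 0 0 0 0 0; 0 0 0 0 0 0 0.2")

```text
clock: 2.7
eef_pos: [560.1, 201.3, 48.4]
tcp_rot: [3.141, 0.002, 2.999]
contact_force: [0.0, -0.3, -0.5]
opening: 0.752
```

Request:
apply_moves(series="0 0 0 0 0 0 0.6; 0 0 0 0 0 0 1; 0 0 0 0 0 0 1; 0 0 0 0 0 0 1; 0 0 0 0 0 0 1; 0 0 0 0 0 0 1; 0 0 0 0 0 0 1; 0 0 0 0 0 0 1; 0 0 0 0 0 0 1; 0 0 0 0 0 0 1")

```text
clock: 3.53
eef_pos: [560.3, 200.9, 48.8]
tcp_rot: [3.141, 0.002, 2.999]
contact_force: [-1.3, 0.7, 5.3]
opening: 0.63
```

Request:
apply_moves(series="0 0 -0.3 0 0 0 1; 0 0 -0.6 0 0 0 1; 0 0 -1 0 0 0 1; 0 0 -1.5 0 0 0 1; 0 0 -1.5 0 0 0 1; 0 0 -1.5 0 0 0 1; 0 0 -1.5 0 0 0 1; 0 0 -1.2 0 0 0 1; 0 0 -0.8 0 0 0 1; 0 0 -0.3 0 0 0 1")

```text
clock: 4.37
eef_pos: [560.2, 200.8, 151.2]
tcp_rot: [3.14, 0.002, 2.999]
contact_force: [-0.3, 1.1, -0.8]
opening: 0.631
```

Run:
```python
from h import *
th=1.690;c=np.array([519.57,-204.53]);ex=np.array([np.cos(th),np.sin(th)]);ey=np.array([-ex[1],ex[0]])
for n,x,y in(("L",80,66),("Ma",-80,-10.5),("Mb",80,-10.5),("S",65,-76.5)):print(n,c+x*ex+y*ey)
plan(*(c+80*ex+66*ey),th,100)
b=r.grab_frame("side")
v=cv2.resize(b[60:260,190:450],None,fx=2.5,fy=2.5,interpolation=cv2.INTER_CUBIC);cv2.imwrite("pics/p3.png",v)
```

```text
L [ 444.52 -132.95]
Ma [ 539.51 -282.71]
Mb [ 520.48 -123.85]
S [ 587.8  -130.89]
now [560.24 200.83 151.15] [3.14 0.   3.  ] open 0.631438596017692 F [-0.28  1.12 -0.82] t 4.3667 q6 -1.0863461036037165
rz 1.309  tx -31.76 ty -15.46 tz 5.12 cm
```

View pics/p3.png

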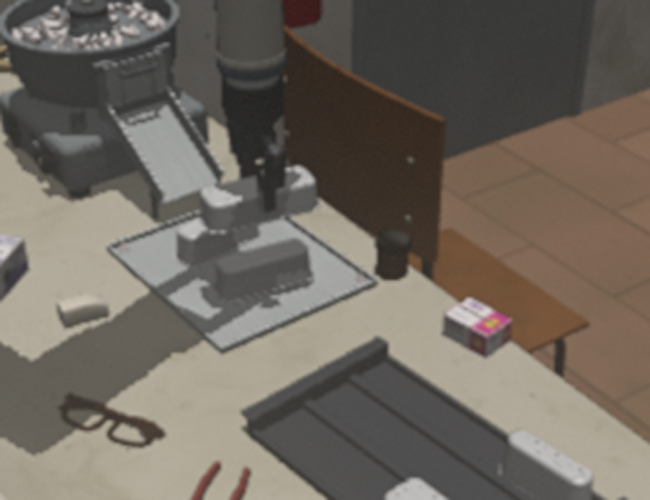

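Request:
apply_moves(series="0 0 0 0 0 0.119 1; 0 0 0 0 0 0.119 1; 0 0 0 0 0 0.119 1; 0 0 0 0 0 0.119 1; 0 0 0 0 0 0.119 1; 0 0 0 0 0 0.119 1; 0 0 0 0 0 0.119 1; 0 0 0 0 0 0.119 1; 0 0 0 0 0 0.119 1; 0 0 0 0 0 0.119 1")

```text
clock: 5.25
eef_pos: [559.0, 200.4, 148.3]
tcp_rot: [-3.14, 0.0, 1.803]
contact_force: [-0.3, 0.0, 0.1]
opening: 0.629
```

Request:
apply_moves(series="0 0 0 0 0 0.119 1; -1.7 -0.8 0 0 0 0 1; -3 -1.5 0 0 0 0 1; -3.5 -1.7 0 0 0 0 1; -3.5 -1.7 0 0 0 0 1; -3.5 -1.7 0 0 0 0 1; -3.5 -1.7 0 0 0 0 1; -3.5 -1.7 0 0 0 0 1; -3.5 -1.7 0 0 0 0 1; -3 -1.5 0 0 0 0 1")

```text
clock: 6.08
eef_pos: [453.0, -102.8, 148.7]
tcp_rot: [-3.14, -0.0, 1.69]
contact_force: [-0.1, 0.2, -0.6]
opening: 0.629
```

Request:
apply_moves(series="-2 -1 0 0 0 0 1; -1 -0.4 0 0 0 0 1; 0 0 1 0 0 0 1; 0 0 2 0 0 0 1; 0 0 2 0 0 0 1; 0 0 1 0 0 0 1; 0 0 0.4 0 0 0 1; 0 0 0 0 0 0 1; 0 0 0 0 0 0 1; 0 0 0 0 0 0 1")

```text
clock: 6.92
eef_pos: [445.0, -132.3, 85.9]
tcp_rot: [3.141, 0.0, 1.69]
contact_force: [-0.7, 0.1, -0.9]
opening: 0.63
```

Run:
```python
from h import *
plan(444.5,-133,1.69,33)
t=r.grab_frame("top");s=r.grab_frame("side")
a=cv2.resize(t[150:270,310:470],(400,300),interpolation=cv2.INTER_CUBIC)
b=cv2.resize(s[180:310,270:443],(400,300),interpolation=cv2.INTER_CUBIC)
cv2.imwrite("pics/p4.png",np.hstack([a,b]))
```

```text
now [ 444.96 -132.32   85.91] [3.14 0.   1.69] open 0.6304529655796568 F [-0.73  0.09 -0.93] t 6.9167 q6 -0.4118053083169681
rz 0.000  tx -0.06 ty -0.05 tz 5.29 cm
```

View pics/p4.png

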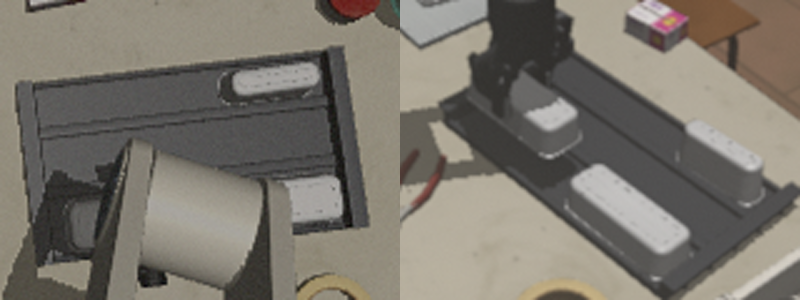

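Request:
apply_moves(series="0 0 1 0 0 0 1; 0 0 1.2 0 0 0 1; 0 0 1.2 0 0 0 1; 0 0 0.8 0 0 0 1; 0 0 0.4 0 0 0 1; 0 0 0.2 0 0 0 1; 0 0 0.2 0 0 0 1; 0 0 0.2 0 0 0 1; 0 0 0 0 0 0 1; 0 0 0 0 0 0 1")

```text
clock: 7.85
eef_pos: [444.4, -132.5, 33.5]
tcp_rot: [3.141, 0.0, 1.69]
contact_force: [-0.2, 0.3, -0.3]
opening: 0.626
```

Request:
apply_moves(series="0 0 0.1 0 0 0 1; 0 0 0.1 0 0 0 1; 0 0 0 0 0 0 1; 0 0 0 0 0 0 1; 0 0 0 0 0 0 1; 0 0 0 0 0 0 1; 0 0 0 0 0 0 1; 0 0 0 0 0 0 1; 0 0 0 0 0 0 1; 0 0 0 0 0 0 1")

```text
clock: 8.68
eef_pos: [444.7, -132.5, 32.5]
tcp_rot: [3.141, 0.0, 1.69]
contact_force: [-3.4, 1.5, 17.5]
opening: 0.631
```

Request:
apply_moves(series="0 0 -0.1 0 0 0 1; 0 0 0 0 0 0 -0.5; 0 0 0 0 0 0 -0.6; 0 0 0 0 0 0 -0.6; 0 0 0 0 0 0 -0.6; 0 0 -0.5 0 0 0 -0.6; 0 0 -1.5 0 0 0 -0.6; 0 0 -3 0 0 0 -0.6; 0 0 -4 0 0 0 -0.8; 0 0 -3 0 0 0 -1")

```text
clock: 9.52
eef_pos: [444.2, -132.5, 154.5]
tcp_rot: [3.142, 0.0, 1.69]
contact_force: [1.2, -1.2, 0.7]
opening: 0.996
```

Run:
```python
from h import *
plan(560,201,3.0,150)
t=r.grab_frame("top");s=r.grab_frame("side")
cv2.imwrite("pics/s5.png",s);cv2.imwrite("pics/t5.png",t)
f=cv2.bilateralFilter(t,5,25,3)
print([meas(q,58) for q in blobs(f,150,(180,150,272,220),100)[0]])
a=cv2.resize(s[180:310,270:443],(400,300),interpolation=cv2.INTER_CUBIC)
b=cv2.resize(t[140:260,160:320],(400,300),interpolation=cv2.INTER_CUBIC)
cv2.imwrite("pics/p5.png",np.hstack([a,b]))
```

```text
now [ 444.17 -132.45  154.51] [3.14 0.   1.69] open 0.9956141535358422 F [ 1.17 -1.17  0.73] t 9.5167 q6 -0.41202419724921185
rz -1.310  tx -6.76 ty 34.65 tz 0.45 cm
[array([555.84, 205.02, 129.84,  41.42,  -0.13]), array([563.74, 325.4 , 115.13,  33.64,   0.2 ]), array([562.6 , 154.09, 138.98,  55.25,   0.02])]
```

View pics/p5.png

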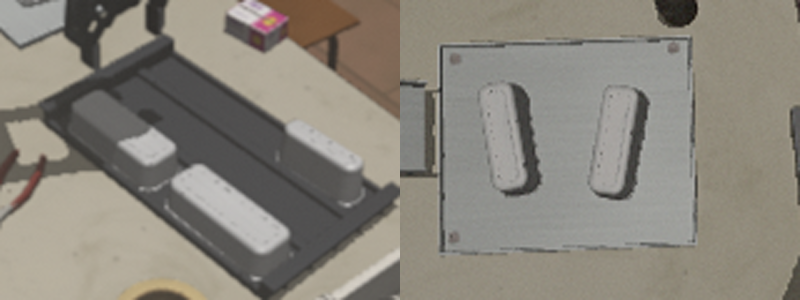

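Request:
apply_moves(series="0 0 0 0 0 -0.12 -1; 0 0 0 0 0 -0.12 -1; 0 0 0 0 0 -0.12 -1; 0 0 0 0 0 -0.12 -1; 0 0 0 0 0 -0.12 -1; 0 0 0 0 0 -0.12 -1; 0 0 0 0 0 -0.12 -1; 0 0 0 0 0 -0.12 -1; 0 0 0 0 0 -0.12 -1; 0 0 0 0 0 -0.12 -1")

```text
clock: 10.45
eef_pos: [443.8, -132.3, 151.9]
tcp_rot: [3.142, -0.001, 2.896]
contact_force: [-0.8, -0.4, -0.0]
opening: 1.0
```

Request:
apply_moves(series="0 0 0 0 0 -0.115 -1; -0.6 3.4 0 0 0 0 -1; -0.6 3.4 0 0 0 0 -1; -0.6 3.4 0 0 0 0 -1; -0.6 3.4 0 0 0 0 -1; -0.6 3.4 0 0 0 0 -1; -0.6 3.4 0 0 0 0 -1; -0.6 3.4 0 0 0 0 -1; -0.6 3.4 0 0 0 0 -1; -0.6 3.4 0 0 0 0 -1")

```text
clock: 11.28
eef_pos: [539.3, 165.0, 151.8]
tcp_rot: [-3.141, -0.001, 3.005]
contact_force: [-0.2, -0.3, 0.2]
opening: 0.998
```

Request:
apply_moves(series="-0.6 3.2 0 0 0 0 -1; 0 0 0.5 0 0 0 -1; 0 0 1 0 0 0 -1; 0 0 1 0 0 0 -1; 0 0 1 0 0 0 -1; 0 0 1 0 0 0 -1; 0 0 0.5 0 0 0 -1; 0 0 0 0 0 0 -1; 0 0 0 0 0 0 -1; 0 0 0 0 0 0 -1")

```text
clock: 12.12
eef_pos: [550.1, 194.0, 102.6]
tcp_rot: [3.141, 0.0, 3.004]
contact_force: [0.4, -0.2, 0.7]
opening: 1.0
```

```bash
python3 -c "
from h import *
plan(556.5,203.5,3.01,42)"
```

```text
now [550.13 194.01 102.62] [3.14 0.   3.  ] open 0.9996676982199584 F [ 0.44 -0.2   0.72] t 12.1167 q6 -1.0971102203078347
rz -0.006  tx -0.51 ty 1.02 tz 6.06 cm
```

Request:
apply_moves(series="-0.5 1 0 0 0 0 -1; 0 0 1.5 0 0 0 -1; 0 0 1.5 0 0 0 -1; 0 0 1.5 0 0 0 -1; 0 0 1 0 0 0 -1; 0 0 0.5 0 0 0 -1; 0 0 0 0 0 0 -0.5; 0 0 0 0 0 0 0; 0 0 0 0 0 0 0.3; 0 0 0 0 0 0 0.6")

```text
clock: 12.95
eef_pos: [556.8, 203.6, 43.3]
tcp_rot: [3.141, 0.001, 3.005]
contact_force: [0.2, -0.4, 4.6]
opening: 0.512
```

Request:
apply_moves(series="0 0 0 0 0 0 1; 0 0 0 0 0 0 1; 0 0 0 0 0 0 1; 0 0 0 0 0 0 1; 0 0 0 0 0 0 1; 0 0 0 0 0 0 1; 0 0 0 0 0 0 1; 0 0 0 0 0 0 1; 0 0 0 0 0 0 1; 0 0 0 0 0 0 1")

```text
clock: 13.78
eef_pos: [556.8, 203.6, 43.3]
tcp_rot: [3.141, 0.001, 3.005]
contact_force: [-0.7, -1.2, 6.2]
opening: 0.513
```

Request:
apply_moves(series="0 0 -0.3 0 0 0 1; 0 0 -0.6 0 0 0 1; 0 0 -1 0 0 0 1; 0 0 -1.5 0 0 0 1; 0 0 -1.5 0 0 0 1; 0 0 -1.5 0 0 0 1; 0 0 -1.5 0 0 0 1; 0 0 -1.5 0 0 0 1; 0 0 -0.8 0 0 0 1; 0 0 -0.3 0 0 0 1")

```text
clock: 14.62
eef_pos: [556.9, 203.7, 149.4]
tcp_rot: [3.14, 0.002, 3.005]
contact_force: [-0.4, -0.0, -1.0]
opening: 0.513
```

Run:
```python
from h import *
plan(539.5,-282.7,1.69,100)
s=r.grab_frame("side");cv2.imwrite("pics/p6.png",cv2.resize(s[90:220,220:390],None,fx=3,fy=3,interpolation=cv2.INTER_CUBIC))
```

```text
now [556.93 203.75 149.36] [3.14 0.   3.  ] open 0.5125404926562176 F [-0.39 -0.03 -1.  ] t 14.6167 q6 -1.0858827960045374
rz 1.315  tx -48.09 ty -7.52 tz 4.94 cm
```

View pics/p6.png

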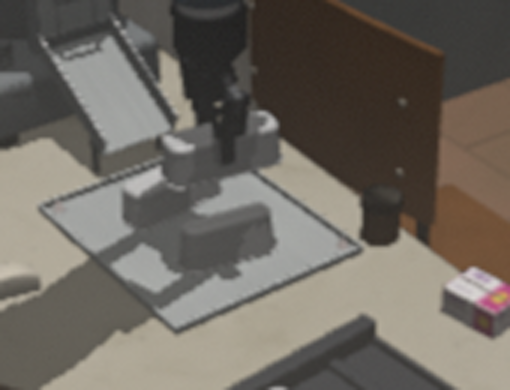

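Request:
apply_moves(series="0 0 0 0 0 0.12 1; 0 0 0 0 0 0.12 1; 0 0 0 0 0 0.12 1; 0 0 0 0 0 0.12 1; 0 0 0 0 0 0.12 1; 0 0 0 0 0 0.12 1; 0 0 0 0 0 0.12 1; 0 0 0 0 0 0.12 1; 0 0 0 0 0 0.12 1; 0 0 0 0 0 0.12 1")

```text
clock: 15.5
eef_pos: [555.5, 203.2, 146.3]
tcp_rot: [-3.14, 0.0, 1.799]
contact_force: [0.4, 0.5, -0.8]
opening: 0.51
```

Request:
apply_moves(series="0 0 0 0 0 0.115 1; -2 -0.3 0 0 0 0 1; -3.5 -0.5 0 0 0 0 1; -3.8 -0.6 0 0 0 0 1; -3.8 -0.6 0 0 0 0 1; -3.8 -0.6 0 0 0 0 1; -3.8 -0.6 0 0 0 0 1; -3.8 -0.6 0 0 0 0 1; -3.8 -0.6 0 0 0 0 1; -3.8 -0.6 0 0 0 0 1")

```text
clock: 16.33
eef_pos: [543.7, -123.0, 146.5]
tcp_rot: [-3.14, -0.0, 1.69]
contact_force: [0.8, 1.8, -1.2]
opening: 0.511
```

Request:
apply_moves(series="-3.8 -0.6 0 0 0 0 1; -3.8 -0.6 0 0 0 0 1; -3.5 -0.5 0 0 0 0 1; -3 -0.5 0 0 0 0 1; -1.5 -0.3 0 0 0 0 1; 0 0 1 0 0 0 1; 0 0 2 0 0 0 1; 0 0 1.5 0 0 0 1; 0 0 0 0 0 0 1; 0 0 0 0 0 0 1")

```text
clock: 17.17
eef_pos: [537.4, -277.6, 100.9]
tcp_rot: [-3.139, -0.002, 1.691]
contact_force: [-0.1, 0.3, -0.2]
opening: 0.508
```

```bash
python3 -c "
from h import *
plan(539.5,-282.7,1.69,36.5)"
```

```text
now [ 537.41 -277.56  100.94] [-3.14 -0.    1.69] open 0.5078055160937386 F [-0.06  0.25 -0.18] t 17.1667 q6 -0.5992690797628885
rz 0.001  tx -0.54 ty 0.15 tz 6.44 cm
```

Request:
apply_moves(series="-0.5 0.15 0 0 0 0 1; 0 0 1 0 0 0 1; 0 0 1.5 0 0 0 1; 0 0 1.5 0 0 0 1; 0 0 1 0 0 0 1; 0 0 0.5 0 0 0 1; 0 0 0.3 0 0 0 1; 0 0 0.3 0 0 0 1; 0 0 0.2 0 0 0 1; 0 0 0 0 0 0 1")

```text
clock: 18.0
eef_pos: [540.5, -284.0, 39.4]
tcp_rot: [3.141, 0.0, 1.69]
contact_force: [0.1, -0.8, -0.3]
opening: 0.511
```

Run:
```python
from h import *
plan(539.5,-282.7,1.69,36.5)
s=r.grab_frame("side");t=r.grab_frame("top")
a=cv2.resize(s[180:310,280:453],(400,300),interpolation=cv2.INTER_CUBIC)
b=cv2.resize(t[150:270,310:470],(400,300),interpolation=cv2.INTER_CUBIC)
cv2.imwrite("pics/p7.png",np.hstack([a,b]))
```

```text
now [ 540.51 -283.97   39.38] [3.14 0.   1.69] open 0.5112748986462422 F [ 0.09 -0.82 -0.29] t 18.0 q6 -0.605155971974383
rz -0.000  tx 0.14 ty -0.09 tz 0.29 cm
```

View pics/p7.png

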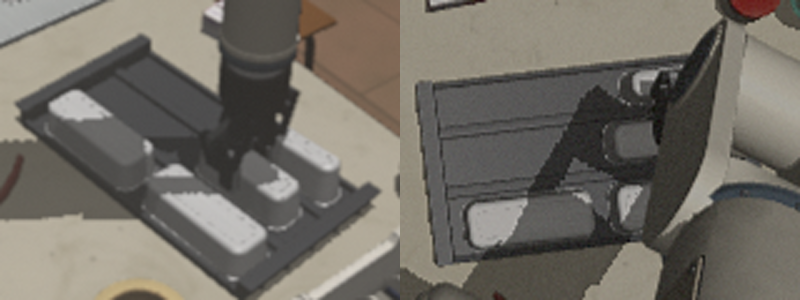

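Request:
apply_moves(series="0 -0.1 0.1 0 0 0 1; 0 0 0.1 0 0 0 1; 0 0 0.1 0 0 0 1; 0 0 0 0 0 0 1; 0 0 0 0 0 0 1; 0 0 0 0 0 0 1; 0 0 0 0 0 0 1; 0 0 0 0 0 0 1; 0 0 0 0 0 0 1; 0 0 0 0 0 0 1")

```text
clock: 18.93
eef_pos: [539.4, -284.1, 36.7]
tcp_rot: [3.141, 0.0, 1.69]
contact_force: [-1.3, 1.4, 5.5]
opening: 0.511
```

Request:
apply_moves(series="0 0 0 0 0 0 0; 0 0 0 0 0 0 -0.2; 0 0 0 0 0 0 -0.2; 0 0 0 0 0 0 -0.2; 0 0 0 0 0 0 -0.2; 0 0 -0.5 0 0 0 -0.2; 0 0 -1.5 0 0 0 -0.2; 0 0 -3 0 0 0 -0.2; 0 0 -4 0 0 0 -0.5; 0 0 -3 0 0 0 -1")

```text
clock: 19.77
eef_pos: [539.6, -284.1, 158.7]
tcp_rot: [3.141, 0.0, 1.69]
contact_force: [0.6, -0.2, 1.3]
opening: 0.859
```

Run:
```python
from h import *
t=r.grab_frame("top");s=r.grab_frame("side");cv2.imwrite("pics/t8.png",t);cv2.imwrite("pics/s8.png",s)
f=cv2.bilateralFilter(t,5,25,3)
for th in(148,152):print([meas(q,55) for q in blobs(f,th,(180,150,272,220),80)[0]])
plan(555,204,3.01,150)
```

```text
[array([564.51, 326.3 , 116.37,  34.22,   0.2 ]), array([581.99, 187.51, 178.57, 120.74,   0.02])]
[array([544.37, 167.75, 101.72,  83.69,   0.01]), array([561.29, 201.59,  92.42,  29.49,  -0.04]), array([564.19, 326.07, 115.43,  32.88,   0.21])]
now [ 542.39 -285.61  162.17] [3.13 0.01 1.69] open 0.9961227617380736 F [1.55 0.09 1.31] t 19.8667 q6 -0.6061491240931708
rz -1.320  tx 5.17 ty 48.70 tz 1.22 cm
```

Run:
```python
from h import *
t=cv2.imread("pics/t8.png");f=cv2.bilateralFilter(t,5,25,3)
for th in(150,151,152,153):print(th,[(meas(q,55),q.min(0),q.max(0)) for q in blobs(f,th,(226,162,268,228),80)[0]])
s=cv2.resize(cv2.imread("pics/s8.png")[180:310,270:443],(400,300),interpolation=cv2.INTER_CUBIC)
b=cv2.resize(t[155:235,222:275],(400,600),interpolation=cv2.INTER_CUBIC)
s=np.vstack([s,cv2.resize(t[150:270,310:470],(400,300))])
cv2.imwrite("pics/p8.png",np.hstack([s,b]))
```

```text
150 [(array([554.18, 183.23, 167.72,  90.5 ,   0.02]), array([235.12, 168.62], dtype=float32), array([267.38, 227.38], dtype=float32))]
151 [(array([560.86, 202.71,  94.19,  29.9 ,  -0.08]), array([237.62, 179.38], dtype=float32), array([250.88, 211.62], dtype=float32)), (array([539.89, 177.45, 137.88,  81.27,   0.  ]), array([238.38, 178.88], dtype=float32), array([267.38, 227.38], dtype=float32))]
152 [(array([533.09, 173.23, 124.24,  72.88,   0.  ]), array([241.38, 183.62], dtype=float32), array([267.38, 227.38], dtype=float32)), (array([561.29, 201.59,  92.42,  29.49,  -0.04]), array([239.38, 179.38], dtype=float32), array([250.88, 211.62], dtype=float32))]
153 [(array([526.73, 171.2 , 112.4 ,  67.41,   0.02]), array([243.38, 187.88], dtype=float32), array([267.38, 227.38], dtype=float32)), (array([560.74, 200.28,  92.8 ,  22.53,  -0.12]), array([239.38, 179.62], dtype=float32), array([250.88, 211.62], dtype=float32))]
```

View pics/p8.png

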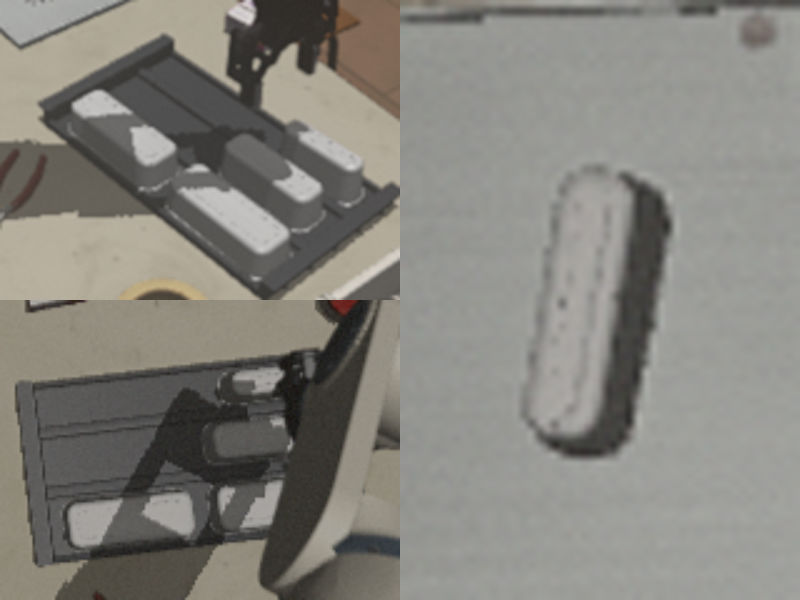

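```bash
python3 -c "
from h import *
w=ray('top',[(247.6,176.8),(243.4,213.0)],55);print(w,w.mean(0),np.arctan2(*(w[0]-w[1])[::-1]))
plan(*w.mean(0),3.01,150)"
```

```text
[[614.61 195.14]
 [511.32 204.62]] [562.96 199.88] -0.09155068864140942
now [ 542.39 -285.61  162.17] [3.13 0.01 1.69] open 0.9961227617380736 F [1.55 0.09 1.31] t 19.8667 q6 -0.6061491240931708
rz -1.320  tx 4.33 ty 48.40 tz 1.22 cm
```

Request:
apply_moves(series="0 0 0 0 0 -0.12 -1; 0 0 0 0 0 -0.12 -1; 0 0 0 0 0 -0.12 -1; 0 0 0 0 0 -0.12 -1; 0 0 0 0 0 -0.12 -1; 0 0 0 0 0 -0.12 -1; 0 0 0 0 0 -0.12 -1; 0 0 0 0 0 -0.12 -1; 0 0 0 0 0 -0.12 -1; 0 0 0 0 0 -0.12 -1")

```text
clock: 20.7
eef_pos: [539.0, -283.8, 155.7]
tcp_rot: [3.141, -0.001, 2.896]
contact_force: [0.1, 0.1, -0.2]
opening: 1.003
```

Request:
apply_moves(series="0 0 0 0 0 -0.12 -1; 0.3 3 0 0 0 -0.02 -1; 0.3 3.8 0 0 0 0 -1; 0.3 3.8 0 0 0 0 -1; 0.3 3.8 0 0 0 0 -1; 0.3 3.8 0 0 0 0 -1; 0.3 3.8 0 0 0 0 -1; 0.3 3.8 0 0 0 0 -1; 0.3 3.8 0 0 0 0 -1; 0.3 3.8 0 0 0 0 -1")

```text
clock: 21.53
eef_pos: [549.8, 52.7, 155.9]
tcp_rot: [-3.141, -0.001, 3.03]
contact_force: [-0.3, 0.5, 0.9]
opening: 0.998
```

Request:
apply_moves(series="0.3 3.8 0 0 0 0 -1; 0.3 3.8 0 0 0 0 -1; 0.2 3.8 0 0 0 0 -1; 0 3 1 0 0 0 -1; 0 0.8 1 0 0 0 -1; 0 0 1 0 0 0 -1; 0 0 1 0 0 0 -1; 0 0 1 0 0 0 -1; 0 0 0 0 0 0 -1; 0 0 0 0 0 0 -1")

```text
clock: 22.37
eef_pos: [558.9, 201.3, 105.4]
tcp_rot: [-3.141, -0.002, 3.028]
contact_force: [0.7, -0.3, 0.4]
opening: 1.001
```

```bash
python3 -c "
from h import *
plan(561.5,201,3.03,36)"
```

```text
now [558.92 201.3  105.42] [-3.14 -0.    3.03] open 1.001144685656808 F [ 0.69 -0.34  0.38] t 22.3667 q6 -1.1140160595652466
rz -0.002  tx -0.26 ty -0.00 tz 6.94 cm
```

Request:
apply_moves(series="-0.25 0 1 0 0 0 -1; 0 0 1.5 0 0 0 -1; 0 0 1.5 0 0 0 -1; 0 0 1.5 0 0 0 -1; 0 0 1 0 0 0 -1; 0 0 0.5 0 0 0 -1; 0 0 0 0 0 0 -0.5; 0 0 0 0 0 0 0; 0 0 0 0 0 0 0.3; 0 0 0 0 0 0 0.6")

```text
clock: 23.2
eef_pos: [562.5, 202.8, 37.1]
tcp_rot: [3.141, 0.001, 3.03]
contact_force: [0.3, 0.3, -0.1]
opening: 0.453
```

Request:
apply_moves(series="0 0 0 0 0 0 1; 0 0 0 0 0 0 1; 0 0 0 0 0 0 1; 0 0 0 0 0 0 1; 0 0 0 0 0 0 1; 0 0 0 0 0 0 1; 0 0 0 0 0 0 1; 0 0 0 0 0 0 1; 0 0 0 0 0 0 1; 0 0 0 0 0 0 1")

```text
clock: 24.03
eef_pos: [562.5, 202.8, 37.3]
tcp_rot: [3.141, 0.001, 3.03]
contact_force: [-0.8, -0.3, 6.0]
opening: 0.394
```

Request:
apply_moves(series="0 0 -0.3 0 0 0 1; 0 0 -0.6 0 0 0 1; 0 0 -1 0 0 0 1; 0 0 -1.5 0 0 0 1; 0 0 -1.5 0 0 0 1; 0 0 -1.5 0 0 0 1; 0 0 -1.5 0 0 0 1; 0 0 -1.5 0 0 0 1; 0 0 -0.8 0 0 0 1; 0 0 -0.3 0 0 0 1")

```text
clock: 24.87
eef_pos: [562.8, 202.9, 143.4]
tcp_rot: [3.14, 0.003, 3.03]
contact_force: [-0.2, -0.7, -0.6]
opening: 0.39
```

```bash
python3 -c "
from h import *
plan(587.8,-130.9,1.69,100)"
```

```text
now [562.75 202.9  143.4 ] [3.14 0.   3.03] open 0.38978655746130414 F [-0.2  -0.66 -0.56] t 24.8667 q6 -1.1155137040108525
rz 1.340  tx -33.44 ty -1.48 tz 4.34 cm
```

Request:
apply_moves(series="0 0 0 0 0 0.12 1; 0 0 0 0 0 0.12 1; 0 0 0 0 0 0.12 1; 0 0 0 0 0 0.12 1; 0 0 0 0 0 0.12 1; 0 0 0 0 0 0.12 1; 0 0 0 0 0 0.12 1; 0 0 0 0 0 0.12 1; 0 0 0 0 0 0.12 1; 0 0 0 0 0 0.12 1")

```text
clock: 25.7
eef_pos: [561.4, 202.4, 140.7]
tcp_rot: [-3.141, 0.0, 1.824]
contact_force: [0.7, 0.0, -0.4]
opening: 0.39
```

Request:
apply_moves(series="0 0 0 0 0 0.12 1; -2 -0.1 0 0 0 0.02 1; -3.5 -0.15 0 0 0 0 1; -3.7 -0.15 0 0 0 0 1; -3.7 -0.15 0 0 0 0 1; -3.7 -0.15 0 0 0 0 1; -3.7 -0.15 0 0 0 0 1; -3.7 -0.15 0 0 0 0 1; -3.7 -0.15 0 0 0 0 1; -3 -0.15 0 0 0 0 1")

```text
clock: 26.53
eef_pos: [585.4, -106.3, 140.9]
tcp_rot: [-3.141, 0.0, 1.689]
contact_force: [0.7, 1.5, -1.2]
opening: 0.386
```

Request:
apply_moves(series="-2 -0.1 0 0 0 0 1; -0.7 -0.1 0 0 0 0 1; 0 0 1 0 0 0 1; 0 0 1.5 0 0 0 1; 0 0 1.5 0 0 0 1; 0 0 0 0 0 0 1; 0 0 0 0 0 0 1; 0 0 0 0 0 0 1; 0 0 0 0 0 0 1; 0 0 0 0 0 0 1")

```text
clock: 27.37
eef_pos: [587.6, -130.6, 102.1]
tcp_rot: [3.14, 0.0, 1.69]
contact_force: [1.2, -0.3, -0.4]
opening: 0.387
```

```bash
python3 -c "
from h import *
plan(587.8,-130.9,1.69,39.3)"
```

```text
now [ 587.61 -130.56  102.09] [3.14 0.   1.69] open 0.38698161419206656 F [ 1.23 -0.27 -0.38] t 27.3667 q6 -0.3406290322027148
rz 0.000  tx -0.04 ty 0.02 tz 6.28 cm
```

Request:
apply_moves(series="0 0 1 0 0 0 1; 0 0 1.5 0 0 0 1; 0 0 1.5 0 0 0 1; 0 0 1 0 0 0 1; 0 0 0.4 0 0 0 1; 0 0 0.3 0 0 0 1; 0 0 0.2 0 0 0 1; 0 0 0.1 0 0 0 1; 0 0 0 0 0 0 1; 0 0 0 0 0 0 1")

```text
clock: 28.2
eef_pos: [587.4, -130.9, 41.8]
tcp_rot: [3.141, 0.0, 1.69]
contact_force: [-0.1, 0.5, -0.8]
opening: 0.392
```

Request:
apply_moves(series="0 0 0.1 0 0 0 1; 0 0 0.1 0 0 0 1; 0 0 0.1 0 0 0 1; 0 0 0 0 0 0 1; 0 0 0 0 0 0 1; 0 0 0 0 0 0 1; 0 0 0 0 0 0 1; 0 0 0 0 0 0 1; 0 0 0 0 0 0 1; 0 0 0 0 0 0 1")

```text
clock: 29.03
eef_pos: [587.3, -130.9, 39.3]
tcp_rot: [3.141, 0.0, 1.69]
contact_force: [-2.5, 0.7, 9.3]
opening: 0.39
```

Seated (9 N). Release to a modest opening and lift.

Request:
apply_moves(series="0 0 0 0 0 0 0.2; 0 0 0 0 0 0 0; 0 0 0 0 0 0 0; 0 0 0 0 0 0 0; 0 0 0 0 0 0 0; 0 0 -0.5 0 0 0 0; 0 0 -1.5 0 0 0 0; 0 0 -3 0 0 0 0; 0 0 -4 0 0 0 -0.5; 0 0 -3 0 0 0 -1")

```text
clock: 29.87
eef_pos: [587.2, -130.9, 160.7]
tcp_rot: [3.141, 0.0, 1.69]
contact_force: [0.3, -0.8, -0.2]
opening: 0.771
```

Request:
apply_moves(series="0 0 0 0 0 -0.12 -1; 0 0 0 0 0 -0.12 -1; 0 0 0 0 0 -0.12 -1; 0 0 0 0 0 -0.12 -1; 0 0 0 0 0 -0.12 -1; 0 0 0 0 0 -0.12 -1; 0 0 0 0 0 -0.12 -1; 0 0 0 0 0 -0.12 -1; 0 0 0 0 0 -0.12 -1; 0 0 0 0 0 -0.12 -1")

```text
clock: 30.7
eef_pos: [587.0, -130.8, 158.6]
tcp_rot: [-3.142, -0.0, 2.896]
contact_force: [0.3, -0.2, 0.6]
opening: 1.002
```

```bash
python3 -c "
from h import *
plan(565,328,3.35,150)
cv2.imwrite('pics/s9.png',r.grab_frame('side'))"
```

```text
now [ 586.98 -130.82  158.56] [-3.14 -0.    2.9 ] open 1.0017820762233955 F [ 0.27 -0.23  0.64] t 30.7 q6 -1.5467084100000124
rz -0.454  tx -7.34 ty 45.34 tz 0.86 cm
```

Request:
apply_moves(series="0 0 0 0 0 -0.113 -1; 0 0 0 0 0 -0.113 -1; 0 0 0 0 0 -0.113 -1; 0 0 0 0 0 -0.113 -1; -0.3 2 0 0 0 0 -1; -0.6 3.6 0 0 0 0 -1; -0.6 3.8 0 0 0 0 -1; -0.6 3.8 0 0 0 0 -1; -0.6 3.8 0 0 0 0 -1; -0.6 3.8 0 0 0 0 -1")

```text
clock: 31.58
eef_pos: [577.7, 81.2, 158.6]
tcp_rot: [-3.142, 0.0, -2.945]
contact_force: [0.6, -0.5, 0.8]
opening: 1.002
```

Request:
apply_moves(series="-0.6 3.8 0 0 0 0 -1; -0.6 3.8 0 0 0 0 -1; -0.6 3.8 0 0 0 0 -1; -0.6 3.8 0 0 0 0 -1; -0.6 3.8 0 0 0 0 -1; -0.6 3 0 0 0 0 -1; -0.6 2 0.5 0 0 0 -1; -0.4 0.5 2 0 0 0 -1; 0 0 2 0 0 0 -1; 0 0 1 0 0 0 -1")

```text
clock: 32.42
eef_pos: [573.2, 329.1, 101.2]
tcp_rot: [-3.141, -0.002, -2.943]
contact_force: [0.6, -0.1, -0.3]
opening: 1.0
```

```bash
python3 -c "
from h import *
plan(565,328,3.345,33)"
```

```text
now [573.25 329.06 101.22] [-3.14 -0.   -2.94] open 1.0004292160942914 F [ 0.6  -0.14 -0.3 ] t 32.4167 q6 -1.2505886752048936
rz -0.005  tx 0.83 ty 0.06 tz 6.82 cm
```

Request:
apply_moves(series="0.8 0 1 0 0 0 -1; 0 0 1.5 0 0 0 -1; 0 0 1.5 0 0 0 -1; 0 0 1.5 0 0 0 -1; 0 0 0.8 0 0 0 -1; 0 0 0.4 0 0 0 -1; 0 0 0 0 0 0 -0.5; 0 0 0 0 0 0 0; 0 0 0 0 0 0 0.3; 0 0 0 0 0 0 0.6")

```text
clock: 33.25
eef_pos: [567.2, 327.5, 37.6]
tcp_rot: [3.141, 0.001, -2.942]
contact_force: [-2.0, -1.3, 4.8]
opening: 0.501
```

Request:
apply_moves(series="0 0 0 0 0 0 1; 0 0 0 0 0 0 1; 0 0 0 0 0 0 1; 0 0 0 0 0 0 1; 0 0 0 0 0 0 1; 0 0 0 0 0 0 1; 0 0 0 0 0 0 1; 0 0 0 0 0 0 1; 0 0 0 0 0 0 1; 0 0 0 0 0 0 1")

```text
clock: 34.08
eef_pos: [567.2, 327.5, 37.5]
tcp_rot: [3.141, 0.002, -2.942]
contact_force: [-0.7, -0.7, 6.2]
opening: 0.505
```

Request:
apply_moves(series="0 0 -0.3 0 0 0 1; 0 0 -0.6 0 0 0 1; 0 0 -1 0 0 0 1; 0 0 -1.5 0 0 0 1; 0 0 -1.5 0 0 0 1; 0 0 -1.5 0 0 0 1; 0 0 -1.5 0 0 0 1; 0 0 -1.5 0 0 0 1; 0 0 -0.8 0 0 0 1; 0 0 -0.3 0 0 0 1")

```text
clock: 34.92
eef_pos: [567.4, 327.7, 143.5]
tcp_rot: [3.141, 0.003, -2.941]
contact_force: [1.0, 0.5, -0.7]
opening: 0.499
```

```bash
python3 -c "
from h import *
plan(520.5,-123.9,1.69,100,yaw=1.69-3.345)
t=cv2.resize(r.grab_frame('top')[150:270,310:470],(400,300));s=cv2.resize(r.grab_frame('side')[90:310,200:490],(396,300))
cv2.imwrite('pics/p10.png',np.hstack([t,s]))"
```

```text
now [567.38 327.73 143.54] [ 3.14  0.   -2.94] open 0.4992959924782396 F [ 0.96  0.47 -0.73] t 34.9167 q6 -1.2494720507577692
rz 1.655  tx -44.32 ty -9.88 tz 4.35 cm
```

View pics/p10.png

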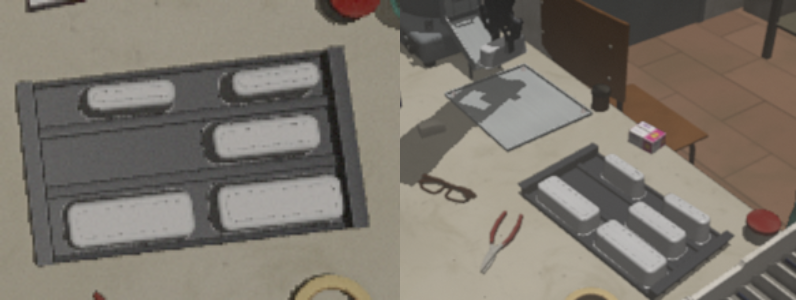

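Request:
apply_moves(series="0 0 0 0 0 0.12 1; 0 0 0 0 0 0.12 1; 0 0 0 0 0 0.12 1; 0 0 0 0 0 0.12 1; 0 0 0 0 0 0.12 1; 0 0 0 0 0 0.12 1; 0 0 0 0 0 0.12 1; 0 0 0 0 0 0.12 1; 0 0 0 0 0 0.12 1; 0 0 0 0 0 0.12 1")

```text
clock: 35.85
eef_pos: [565.9, 326.9, 140.0]
tcp_rot: [-3.14, -0.0, 2.136]
contact_force: [0.4, 0.6, -0.4]
opening: 0.502
```

Request:
apply_moves(series="0 0 0 0 0 0.12 1; 0 0 0 0 0 0.12 1; 0 0 0 0 0 0.12 1; 0 0 0 0 0 0.095 1; -2 -0.5 0 0 0 0 1; -3.5 -0.8 0 0 0 0 1; -3.7 -0.8 0 0 0 0 1; -3.7 -0.8 0 0 0 0 1; -3.7 -0.8 0 0 0 0 1; -3.7 -0.8 0 0 0 0 1")

```text
clock: 36.68
eef_pos: [544.2, 118.7, 140.3]
tcp_rot: [-3.14, 0.0, 1.687]
contact_force: [0.4, -0.3, -0.9]
opening: 0.505
```

Request:
apply_moves(series="-3.7 -0.8 0 0 0 0 1; -3.7 -0.8 0 0 0 0 1; -3.7 -0.8 0 0 0 0 1; -3.7 -0.8 0 0 0 0 1; -3.7 -0.8 0 0 0 0 1; -3 -0.7 0 0 0 0 1; -1.8 -0.6 0 0 0 0 1; 0 0 1 0 0 0 1; 0 0 2 0 0 0 1; 0 0 1 0 0 0 1")

```text
clock: 37.52
eef_pos: [518.4, -116.9, 99.0]
tcp_rot: [-3.139, -0.001, 1.686]
contact_force: [-1.1, -0.7, -1.7]
opening: 0.504
```

```bash
python3 -c "
from h import *
plan(520.5,-123.9,1.69,39.5)"
```

```text
now [ 518.38 -116.89   98.96] [-3.14 -0.    1.69] open 0.5036828264084143 F [-1.07 -0.67 -1.73] t 37.5167 q6 -0.33990498792985563
rz -0.004  tx -0.72 ty 0.13 tz 5.95 cm
```

Request:
apply_moves(series="-0.6 0.1 0 0 0 -0.004 1; 0 0 1 0 0 0 1; 0 0 1.5 0 0 0 1; 0 0 1.5 0 0 0 1; 0 0 0.7 0 0 0 1; 0 0 0.4 0 0 0 1; 0 0 0.3 0 0 0 1; 0 0 0.2 0 0 0 1; 0 0 0 0 0 0 1; 0 0 0 0 0 0 1")

```text
clock: 38.35
eef_pos: [521.7, -123.1, 45.7]
tcp_rot: [3.141, 0.0, 1.691]
contact_force: [0.8, -0.2, -0.6]
opening: 0.506
```

```bash
python3 -c "
from h import *
plan(520.5,-123.9,1.69,39.5)"
```

```text
now [ 521.71 -123.05   45.75] [3.14 0.   1.69] open 0.5062861513198835 F [ 0.76 -0.2  -0.65] t 38.35 q6 -0.35447724671091924
rz 0.001  tx -0.07 ty -0.13 tz 0.62 cm
```

Request:
apply_moves(series="0 -0.1 0.2 0 0 0 1; 0 0 0.2 0 0 0 1; 0 0 0.1 0 0 0 1; 0 0 0.1 0 0 0 1; 0 0 0 0 0 0 1; 0 0 0 0 0 0 1; 0 0 0 0 0 0 1; 0 0 0 0 0 0 1; 0 0 0 0 0 0 1; 0 0 0 0 0 0 1")

```text
clock: 39.18
eef_pos: [520.4, -123.1, 39.5]
tcp_rot: [-3.142, 0.0, 1.691]
contact_force: [-1.0, 0.3, 5.6]
opening: 0.5
```

Request:
apply_moves(series="0 0 0 0 0 0 0; 0 0 0 0 0 0 -0.2; 0 0 0 0 0 0 -0.2; 0 0 0 0 0 0 -0.2; 0 0 0 0 0 0 -0.2; 0 0 -0.5 0 0 0 -0.2; 0 0 -1.5 0 0 0 -0.2; 0 0 -3 0 0 0 -0.2; 0 0 -4 0 0 0 -0.5; 0 0 -3 0 0 0 -1")

```text
clock: 40.02
eef_pos: [520.5, -123.2, 161.7]
tcp_rot: [3.141, 0.0, 1.691]
contact_force: [0.9, 0.2, 0.1]
opening: 0.859
```

Request:
apply_moves(series="2 0 0 0 0 0 -1; 3.5 0 0 0 0 0 -1; 3.7 0 0 0 0 0 -1; 3.7 0 0 0 0 0 -1; 3.7 0 0 0 0 0 -1; 3.7 0 0 0 0 0 -1; 3.7 0 0 0 0 0 -1; 3.5 0 0 0 0 0 -1; 2 0 0 0 0 0 -1; 0 0 0 0 0 0 -1")

```text
clock: 40.85
eef_pos: [484.7, 173.2, 159.7]
tcp_rot: [3.141, -0.001, 1.694]
contact_force: [0.1, 0.3, -0.1]
opening: 0.999
```

Run:
```python
from h import *
t=r.grab_frame("top");s=r.grab_frame("side");f=cv2.bilateralFilter(t,5,25,3)
th=1.690;c=np.array([519.57,-204.53]);ex=np.array([np.cos(th),np.sin(th)]);ey=np.array([-ex[1],ex[0]])
for q in blobs(f,120,(325,172,448,250),120)[0]:
    m=meas(q,50);z=45 if m[3]>45 else 51 if m[3]>34 else 57;m=meas(q,z);d=m[:2]-c
    print(z,m,"tote x %.1f y %.1f"%(d@ex,d@ey))
s2=r.sense();print(s2["eef_pos"],s2["contact_force"],s2["clock"])
a=cv2.resize(t[140:270,160:470],(800,335));b=cv2.resize(s[170:315,260:610],(800,265))
cv2.imwrite("pics/p11.png",np.vstack([a,b]))
```

```text
57 [ 421.13 -293.62  159.25   20.42   -1.57] tote x -76.8 y 108.3
45 [ 444.13 -132.21  142.35   49.12   -1.46] tote x 80.8 y 66.3
45 [ 464.45 -305.53  144.26   49.18   -1.46] tote x -93.7 y 66.7
51 [ 519.65 -121.93  120.97   38.47   -1.45] tote x 82.0 y -9.9
51 [ 540.26 -288.47  121.15   38.17   -1.45] tote x -85.8 y -10.6
57 [ 586.7  -131.17   99.73   27.29   -1.47] tote x 64.9 y -75.4
57 [ 606.38 -297.97   99.58   27.6    -1.42] tote x -103.1 y -75.1
57 [ 618.25 -139.99  231.8    27.45   -1.56] tote x 52.3 y -105.7
[484.83 170.21 159.46] [ 0.05 -1.12 -0.27] 40.95
```

View pics/p11.png

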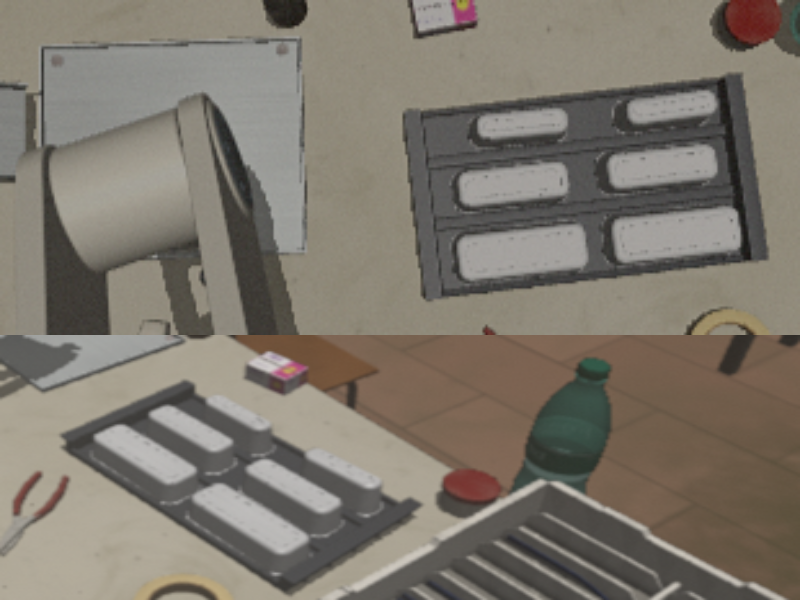

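The last view shows all six shells flat in their rows (top view row centres at about px y 120, 178 and 240). Each is within 1.5 mm of its row's centre line, and the arm is clear.

```bash
python3 -c "
from rig import r
print(r.sign_off())"
```

```text
the job is handed in; nothing more can be done
None
```

All four shells are in the tote, hollow side down, and I handed the job in at about 41 s of the 72 s allowed. The nest came apart from the top: large first, then the medium, then the small. The loose medium shell went in last.

**Placing:** in the last top view, all six shells measure within about 1.5 mm of their row's centre line (7 mm allowed). They lie within 104 mm of the row's middle (140 mm allowed). I felt each shell touch the row floor (about 5–18 N) before letting go.

**Undisturbed things:** the two shells already in the tote measured within about 1.5 mm of where they started. I saw nothing move among the bystanders, but judged that only by eye; the compound bar was mostly hidden by the arm in the last view. The arm was clear of everything.

**Checks that disagreed or were weak:**
- The tote came out about 394 mm long in the images instead of 370 mm, so positions along the rows are only good to about 1 cm.
- My colour mask for the small shell in the tray ran into glare, so I took its pose from the picture by eye. The gripper then closed to 33 mm on it, as expected.
- Height and level were checked only by the touch-down forces and by eye, not measured from the images.
- I viewed 11 pictures, one over the budget of 10.

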